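# Open the ratchet stop of a jar rack

## Robot

A 7-joint arm with a two-finger parallel gripper is mounted at the origin on a cart in front of the work surface, level with it; the furniture and walls round the work are solid. World frame = base frame: x ahead of the robot, y to its left, z up, the work surface at z = 0. Lengths are in m, angles in degrees, forces in N, time in s.
With the tool pointing down it reaches from about 0.425 to 0.875 m from the base axis. Payload 4.7 kg.
Tool frame: the origin (TCP) lies midway between the tips of the shut fingers; the grasp point (between the pads) lies 19 mm behind it; z points along the fingers, y is the line along which they close (so a half turn about z gives the same grasp; the last joint's range is limited). The gripper opens to 87 mm and grips with 3 to 60 N. Pads are 19 mm wide; open, the fingers measure 117 mm over their backs; the gripper's body (75 mm by 190 mm) begins 51 mm behind the grasp point.
Start: joints at [-66.687, 18.392, -4.016, 83.108, 1.295, 78.541, -3.26], TCP at [0.249, 0.601, 0.183] pointing down, gripper open.
Joint ranges: [-163.93, 163.93], [-17.29, 119.83], [-79.2, 71.16], [3.27, 140.29], [-89.18, 269.18], [5.43, 117.66], [-154.24, 154.24]. Speed limits (degrees/s): [147.25, 147.25, 180, 180, 180, 180, 180].

## Interface

Orientations are given as [roll, pitch, yaw] about the fixed x, y, z axes, in that order (R = Rz(yaw) Ry(pitch) Rx(roll)).
In Python, from cell import env, viewer, boxes_of, masks_of gives the robot as it stands. The module is installed in compiled form; this text tells all that it offers.
- The arm moves only by the tool apply_moves, never from a script. Its argument "moves" is a list of rows, each a list of 7 numbers: the shift along the tool's x, y, z scaled (see below), then the turn, a rotation vector about the tool's x, y, z scaled (see below), then the opening, from 0 (shut) to 1 (fully open). A call has 1 to 20 rows; each row is the pose to reach, as a shift and turn from the pose commanded when the call began, along the tool's axes at that moment; what a row does not reach only later rows make up. The controller multiplies each number of a shift by 0.2 m and each number of a turn by 1.5 rad. A row lasts 1/10 s, in which the tool goes at most 50 mm and 8.59 degrees, less where a joint would pass 70% of its speed; a pose out of reach is approached as far as the arm can. A call with a number of a shift or a turn outside -1 to 1 is refused whole. A call with a gripper value outside its range is refused whole. The fingers move at their own pace and stop on an object; "grip_force" is the grip in N (left out, the last holds). Time passes only in rows, so rows that repeat a pose let the fingers close. It gives the time, the measured TCP pose, the force, the opening and the grip force at its end, in the units of the state.
- env.get_obs(): the state, without advancing time (a new reading comes with each control period).
- viewer.read_camera(name): name is "scene" or "top" or "wrist"; returns the picture (400x640x3 uint8, red, green, blue); there is no depth.
- viewer.get_calibration(name): a dict with "fov_y" (degrees; the focal length in pixels is half the picture's height over the tangent of half this angle, whatever the lens; pixels are square), "cx", "cy" (the principal point, pixels), "position" and "orientation" of the camera in the world. Camera axes: x right, y up, looking along -z (the intrinsics and any distortion apply to the point x, -y, -z); pixel columns grow to the right and rows downward; lengths in m; the calibration is good to about 2 mm. The wrist camera is an equidistant fisheye: a pixel r from the principal point sees the ray r / f radians off the axis. A picture is of the moment at which its call begins: read the wrist's pose just before it. get_calibration takes no time and is no camera call; for the wrist camera it gives the pose at the moment of the call.
- env.sign_off(): hands the job in; it is judged then, once.
Trained networks look in the newest picture that a camera, given by its name, has taken for a name from the list of things; names that differ only in an ending like _2 or _b are one class to them, and where a whole thing is asked for, a point or a joint stands for the part that bears it (a point fixed in the world has none). Each returns a list of dicts, best first, with "conf" (0 to 1); they miss things now and then, are a little off and sometimes report something else, mostly with a low value. They report only what shows in the picture. A call takes as long as a camera call. They do not tell look-alikes from the thing itself.
- boxes_of(camera, target): "location" ([column, row] in pixels, amid what is visible of it).
- masks_of(camera, target): "pixels" (400x640 bool, what is visible of it) and "location" ([column, row] in pixels, amid what is visible of it).
The state is a dict: "time_s": time; "qpos": joint angles; "joint_velocities": joint speeds; "effort": joint torques, N m; "tool_pos": TCP position; "tool_rot": TCP orientation; "force": force on the tool from outside, world axes, zero at the start; "wrist_torque": the same for the moment, N m; "grip_width": finger opening in m; "grasp_force": force on a finger pad.
Only numpy, scipy, OpenCV 4.12 (cv2) and the standard library are available. Lean on these libraries where they do the work, as an engineer would, in place of code of your own. Each camera call takes 0.05 s, during which the arm holds its last target. There are 200 camera calls.

## Task

Make room for more jars on the counter rack: press down the thumb plate on top of the black sliding stop to free its ratchet and, keeping it down, push the stop back along its bar, away from the jars, until it is fully home at the other end of the bar; then let go. Leave the two jars standing where they are, and do not disturb the other things on the worktop.

Things in the scene. Friction and masses are not known exactly. Their poses are not given: they have to be found in the camera images.
- rack: wooden jar rack fixed to the worktop, 376 x 124 mm (x, y), board 10 mm thick; origin: centre of its underside. Its x axis runs along the steel bar, from the wooden end (81 mm tall, x = -180 mm) to the far end block (59 mm tall, x = +180 mm). Bar: 14 x 14 mm, at y = +36 mm, top 48 mm above the worktop, notched below. Jars stand at about y = -20, x = -133 and -59 mm.
- stop (a joint): travel of the black sliding stop along the bar to rack +x, m: 0 = nearest the jars, 0.114 = fully home at the far end (hard limit); starts at 0 to 0.05. Friction about 1.5 N. The ratchet blocks it towards +x after at most 11 mm of play unless the thumb plate is down; the last notch is 15 mm before fully home.
- release (a joint): how far the thumb plate is pressed down, m: 0 = up, 0.009 = right down (hard limit). The ratchet is free from about 0.006. Sprung: moves at about 3 N, right down at about 6 N, comes up when let go (it may rest up to 0.005 down on a notch).
- thumb_plate (a point): middle of the top face of the thumb plate, flat aluminium, 42 mm (rack x) by 44 mm (rack y), facing up, 78 mm above the worktop when up; it travels with the stop. Same axes as the rack.
- stop_wall (a point): top edge, middle, of the stop's black push wall, on its face towards the plate, 104 mm above the worktop. Wall: 10 mm thick, 44 mm wide (rack y), 23 mm to +x of the plate's middle, 26 mm over the plate; a finger pressing the plate can push against it. On the plate's jar side the stop is 62 mm tall; its jaw plate beside the bar (rack y +28 to -60 mm) is 81 mm. Axes as the rack.
- jam_jar: short jam jar, 62 mm across, 86 mm tall, loose on the rack board, next to the fixed end; origin: centre of its underside
- honey_jar: honey jar, 58 x 62 mm across, 99 mm tall, loose on the rack board, between the jam jar and the stop; origin: centre of its underside
- mug: white mug with a handle, 80 mm across, 113 mm with its handle, 91 mm tall, loose on the worktop; bystander; origin: underside
- stamp: wooden rubber stamp, 30 x 62 x 72 mm, loose on the worktop; bystander; origin: underside
- bell: service bell, 81 mm across, 64 mm tall, loose on the worktop behind the rack; bystander; origin: underside
- citrus_press: dark green lever press, fixed furniture to the robot's right of the rack, not part of the job; origin: centre of its underside. It stands 540 mm tall, within 85 mm of its origin in world x and 120 mm in y: keep the arm clear of it on the way to the rack.
Mind the look-alikes: they are no part of the job. Leave any purple or yellow look-alike of the honey_jar alone.

How it is judged:
By the outcome, as a careful person would: the job done as asked, in the order asked, and still so for the second after the job is handed in, with the robot touching nothing.
It also fails if it takes over 35 s, if anything falls off the work surface, if the arm or the gripper's body presses on something with over 40 N, if the wrist force passes 120 N, or if a joint passes its speed limit or range.

## Working session

There is one attempt and no reset: what is moved stays moved. The work goes in short steps, Python scripts to look and compute and a tool call to move; the robot and the scene stay as the last step left them, time stands still between calls to the robot, and variables do not carry over. Pictures are saved under pics/ and viewed, at most 10 in all, crops included, and the job is handed in when it is done.

Besides the shell and the picture viewer there is one more tool, called after "Request:" as name(argument=value, ...), one argument or row to a line, values as JSON. apply_moves: Moves the arm, as the interface text tells. Shifts and turns lie within -1 to 1; 1 stands for 0.2 m of shift or 1.5 rad of turn. Its arguments: {"type":"object","properties":{"moves":{"type":"array","items":{"type":"array","items":{"type":"number","minimum":-1,"maximum":1}}},"grip_force":{"type":"number"}},"required":["moves"]}

```bash
mkdir -p pics; cat > h.py <<'E'
import numpy as np, cv2
from scipy.spatial.transform import Rotation as R
from cell import env, viewer, boxes_of, masks_of
def rot(o):
    o=np.array(o,float)
    if o.shape==(3,3): return o
    if o.size==4: return None
    return R.from_euler('xyz',o,degrees=True).as_matrix()
def ray(c,px,fish=False):
    f=200/np.tan(np.radians(c['fov_y'])/2)
    d=np.array([px[0]-c['cx'],px[1]-c['cy']])/f
    if fish:
        r=np.linalg.norm(d); v=np.array([*(d/r*np.sin(r)),np.cos(r)]) if r>0 else np.array([0,0,1.])
    else: v=np.array([*d,1.])
    v=np.array([v[0],-v[1],-v[2]])
    return np.array(c['position']),rot(c['orientation'])@v
def atz(c,px,z,fish=False):
    p,v=ray(c,px,fish); return p+v*(z-p[2])/v[2]
def proj(c,P,fish=False):
    f=200/np.tan(np.radians(c['fov_y'])/2)
    v=rot(c['orientation']).T@(np.array(P)-c['position']); x,y,z=v[0],-v[1],-v[2]
    if fish:
        s=np.hypot(x,y); k=np.arctan2(s,z)/max(s,1e-9)
        return np.array([c['cx']+f*k*x,c['cy']+f*k*y])
    return np.array([c['cx']+f*x/z,c['cy']+f*y/z])
E
python3 - <<'E'
from h import *
for n in ('top','scene'):
    im=viewer.read_camera(n); cv2.imwrite(f'pics/{n}0.png',im[:,:,::-1]); c=viewer.get_calibration(n); print(n,c)
    for t,z in dict(rack=.01,thumb_plate=.078,stop_wall=.104,stop=.07,jam_jar=.086,honey_jar=.099,mug=.09,stamp=.07,bell=.06,citrus_press=.3).items():
        for b in boxes_of(n,t)[:3]: print(t,np.round(b['conf'],2),np.round(b['location']),np.round(atz(c,b['location'],z),3))
print(env.get_obs())
E
```

```text
top {'fov_y': 45.54966971069801, 'cx': 320.62822685946753, 'cy': 195.04095542415163, 'position': array([ 0.41148596, -0.023931  ,  1.28223179]), 'orientation': array([ 7.73768843e+00,  6.73049655e-02, -8.91681569e+01])}
rack 0.8 [242. 204.] [0.557 0.192 0.01 ]
thumb_plate 0.55 [229. 212.] [0.528 0.213 0.078]
stop_wall 0.75 [237. 205.] [0.544 0.188 0.104]
stop 0.95 [232. 205.] [0.547 0.207 0.07 ]
jam_jar 0.93 [302. 206.] [0.547 0.027 0.086]
honey_jar 0.92 [339. 260.] [ 0.413 -0.067  0.099]
honey_jar 0.83 [250. 264.] [0.399 0.15  0.099]
honey_jar 0.77 [285. 263.] [0.401 0.064 0.099]
mug 0.68 [390. 262.] [ 0.409 -0.195  0.09 ]
stamp 0.64 [437. 258.] [ 0.42  -0.315  0.07 ]
bell 0.76 [201. 120.] [0.774 0.299 0.06 ]
scene {'fov_y': 56.42232223226997, 'cx': 313.09134403108726, 'cy': 196.85859915818418, 'position': array([ 0.00117433, -0.70764329,  0.52975679]), 'orientation': array([ 63.40213564,   1.49850011, -40.98108413])}
rack 0.75 [265. 205.] [0.532 0.147 0.01 ]
stop_wall 0.82 [255. 183.] [0.49  0.12  0.104]
stop 0.81 [254. 185.] [0.522 0.177 0.07 ]
jam_jar 0.94 [291. 194.] [0.542 0.02
[... 296 characters left out ...]
1.1, 'qpos': array([-66.68777276,  18.39085684,  -4.01558843,  83.10723156,
         1.29523129,  78.54103442,  -3.25922105]), 'joint_velocities': array([ 0.10755813,  0.16139392, -0.00452611,  0.09444856,  0.06399337,
       -0.04785744, -0.03586394]), 'effort': array([ 2.59601484e-04, -4.91115224e+01, -4.03088825e-01, -3.12762523e+01,
       -6.38544210e-02,  3.42724356e-02,  1.82546910e-05]), 'tool_pos': array([0.24883596, 0.60051327, 0.18300136]), 'tool_rot': array([1.79993980e+02, 3.12384047e-03, 1.57496901e+02]), 'force': array([-0.6310355 , -0.63531738,  0.72308495]), 'wrist_torque': array([-0.0876857 , -0.03800788,  0.01870041]), 'grasp_force': 0.0, 'grip_width': 0.08693875014872296}
```

View pics/top0.png

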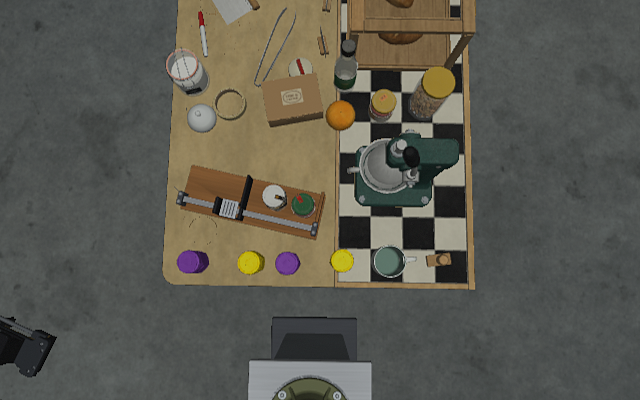

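View pics/scene0.png

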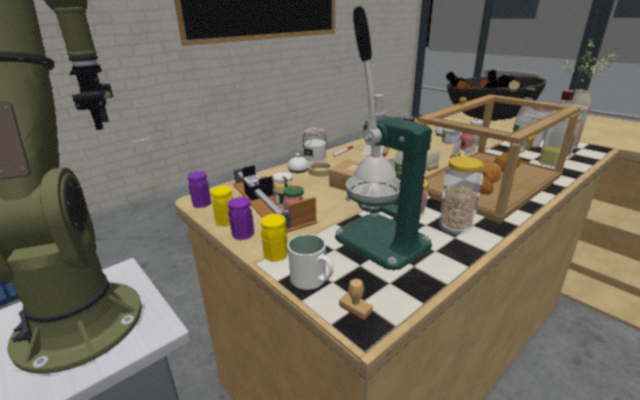

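```bash
python3 - <<'E'
from h import *
im=cv2.imread('pics/top0.png'); c=viewer.get_calibration('top')
cv2.imwrite('pics/crop1.png',cv2.resize(im[150:245,170:330],None,fx=5,fy=5,interpolation=cv2.INTER_CUBIC))
viewer.read_camera('top')
m=masks_of('top','rack')[0]['pixels'].astype(np.uint8)
print(cv2.minAreaRect(np.argwhere(m)[:,::-1].astype(np.float32)))
for t in('stop','thumb_plate','stop_wall'):
    for b in masks_of('top',t)[:2]:
        q=np.argwhere(b['pixels']); print(t,b['conf'],q.min(0)[::-1],q.max(0)[::-1],len(q))
E
```

```text
((250.25840759277344, 200.71347045898438), (145.0343780517578, 47.74517059326172), 12.994616508483887)
stop 0.73 [372 245] [416 277] 900
stop 0.58 [213 177] [252 220] 721
thumb_plate 0.86 [220 199] [237 218] 279
stop_wall 0.75 [213 177] [252 220] 715
stop_wall 0.39 [187 104] [216 132] 662
```

View pics/crop1.png

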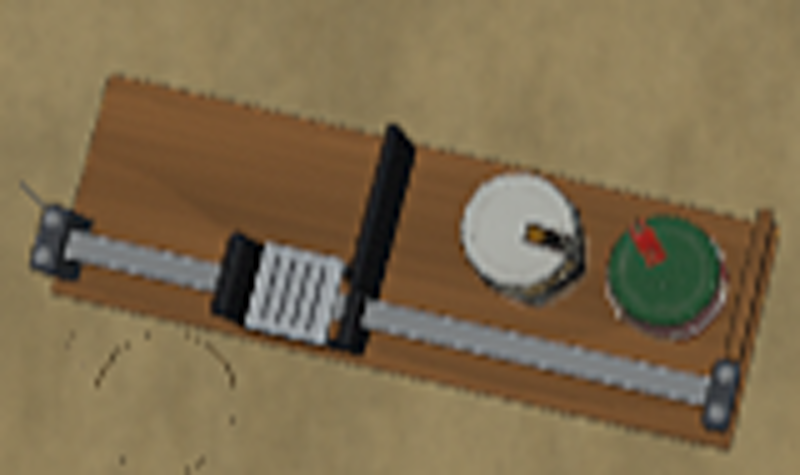

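```bash
cat >> h.py <<'E'
def plan(target,yaw):
    o=env.get_obs(); T=rot(o['tool_rot']); G=rot([180,0,yaw])
    print('t',o['time_s'],'shift',np.round(T.T@(np.array(target)-o['tool_pos'])/.2,3),'turn',np.round(R.from_matrix(T.T@G).as_rotvec()/1.5,3),np.round(o['tool_pos'],4))
E
python3 - <<'E'
from h import *
from scipy.optimize import least_squares
c=viewer.get_calibration('top')
P=lambda X,Y:np.array([170+X/5-.4,150+Y/5-.4])
obs=[((-.188,.062,.01),P(730,448)),((.188,-.062,.01),P(110,75)),((.188,.062,.01),P(52,292)),((.18,.036,.059),P(52,240)),]
def W(p,l): return np.array([p[0]+np.cos(p[2])*l[0]-np.sin(p[2])*l[1],p[1]+np.sin(p[2])*l[0]+np.cos(p[2])*l[1],l[2]])
s=least_squares(lambda p:np.concatenate([proj(c,W(p,l))-q for l,q in obs]),[.56,.17,1.8])
print(s.x,np.degrees(s.x[2]),np.round(s.fun,1)); p=s.x
inv=lambda w:np.array([[np.cos(p[2]),np.sin(p[2])],[-np.sin(p[2]),np.cos(p[2])]])@(w[:2]-p[:2])
for n,X,Y,z in(('plate',295,292,.078),('wall',253,275,.104),('honey',522,230,.099),('jam',665,270,.086)):
    w=atz(c,P(X,Y),z); print(n,np.round(w,3),np.round(inv(w),3))
pl=inv(atz(c,P(295,292),.078)); 
g=W(p,(pl[0],.036,.15)); print('goal',g); plan(g,np.degrees(p[2]))
E
```

```text
[0.56445349 0.16124211 1.36280993] 78.08325713896474 [ 0.6  0.2 -0.1 -0.4 -0.3  0.4 -0.3 -0.3]
plate [0.538 0.213 0.078] [0.046 0.036]
wall [0.544 0.229 0.104] [0.063 0.034]
honey [0.569 0.097 0.099] [-0.062 -0.018]
jam [0.551 0.025 0.086] [-0.136 -0.015]
goal [0.53864355 0.21328475 0.15      ]
t 1.35 shift [-2.08  -1.234  0.165] turn [ 0.    -0.     0.924] [0.2488 0.6005 0.183 ]
```

Request:
apply_moves(
  moves=[
    [-0.15, -0.09, 0, 0, 0, -0.02, 0],
    [-0.33, -0.2, 0, 0, 0, -0.05, 0],
    [-0.5, -0.3, 0, 0, 0, -0.07, 0],
    [-0.67, -0.4, 0, 0, 0, -0.09, 0],
    [-0.85, -0.5, 0, 0, 0, -0.11, 0],
    [-1, -0.6, 0, 0, 0, -0.123, 0],
    [-1, -0.6, 0, 0, 0, -0.123, 0],
  ],
  grip_force=40,
)

```text
time_s: 2.05
tool_pos: [0.3927, 0.4073, 0.1834]
tool_rot: [-179.9, 0.2, 167.5]
force: [-0.0, 0.5, -0.6]
grip_width: 0.0389
grasp_force: 0.0
```

```bash
python3 - <<'E'
from h import *
plan((.5386,.2133,.15),168.1)
E
```

```text
t 2.05 shift [-0.921 -0.789  0.171] turn [-0.001  0.002 -0.007] [0.3927 0.4073 0.1834]
```

Request:
apply_moves(
  moves=[
    [-0.15, -0.13, 0, 0, 0, 0, 0],
    [-0.3, -0.26, 0, 0, 0, 0, 0],
    [-0.46, -0.39, 0, 0, 0, 0, 0],
    [-0.62, -0.53, 0, 0, 0, 0, 0],
    [-0.77, -0.66, 0, 0, 0, 0, 0],
    [-0.9, -0.77, 0, 0, 0, 0, 0],
    [-0.92, -0.79, 0, 0, 0, 0, 0],
    [-0.92, -0.79, 0, 0, 0, 0, 0],
  ],
)

```text
time_s: 2.85
tool_pos: [0.5354, 0.2198, 0.1829]
tool_rot: [180.0, -0.0, 167.9]
force: [0.6, 0.8, 0.3]
grip_width: 0.0003
grasp_force: 0.0
```

```bash
python3 - <<'E'
from h import *
plan((.5386,.2133,.15),168.1); print(env.get_obs()['grip_width'])
im=viewer.read_camera('wrist'); c=viewer.get_calibration('wrist'); tp=env.get_obs()['tool_pos']
out=im[:,:,::-1].copy()
p=[.5645,.1612,np.radians(78.08)]
def inv(w): return np.array([[np.cos(p[2]),np.sin(p[2])],[-np.sin(p[2]),np.cos(p[2])]])@(w[:2]-p[:2])
for t,z in(('thumb_plate',.078),('stop_wall',.104)):
    for b in masks_of('wrist',t)[:2]:
        q=np.argwhere(b['pixels']); w=atz(c,b['location'],z,True); print(t,b['conf'],b['location'],np.round(w,4),np.round(inv(w),4))
for P in((.5386,.2133,.078),): 
    u=proj(c,P,True); print(u); cv2.circle(out,tuple(int(v) for v in u),3,(0,0,255),1)
cv2.imwrite('pics/wr1.png',out)
im=viewer.read_camera('top'); cv2.imwrite('pics/t2.png',im[:,:,::-1])
E
```

```text
t 2.85 shift [-0.022 -0.029  0.165] turn [ 0.    -0.    -0.002] [0.5354 0.2198 0.1829]
0.000274016111372195
thumb_plate 0.86 [311.7, 186.1] [0.5357 0.2159 0.078 ] [0.0476 0.0395]
stop_wall 0.65 [311.6, 186.0] [0.53   0.2176 0.104 ] [0.048  0.0454]
[309.78638659 189.36647261]
```

View pics/wr1.png

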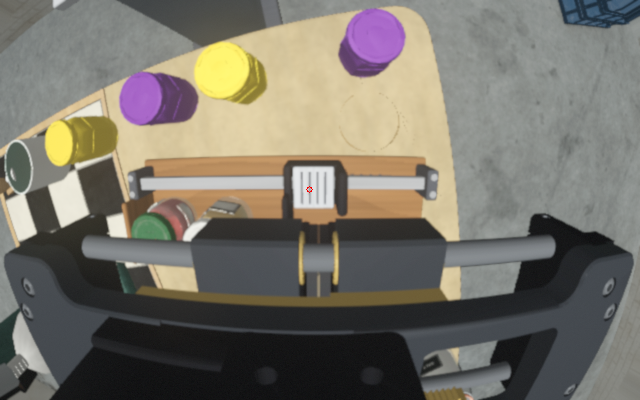

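Request:
apply_moves(
  moves=[
    [-0.018, -0.019, 0.1, 0, 0, 0, 0],
    [-0.018, -0.019, 0.22, 0, 0, 0, 0],
    [-0.018, -0.019, 0.35, 0, 0, 0, 0],
    [-0.018, -0.019, 0.45, 0, 0, 0, 0],
    [-0.018, -0.019, 0.485, 0, 0, 0, 0],
    [-0.018, -0.019, 0.485, 0, 0, 0, 0],
    [-0.018, -0.019, 0.485, 0, 0, 0, 0],
  ],
)

```text
time_s: 3.75
tool_pos: [0.5382, 0.2169, 0.0871]
tool_rot: [179.9, 0.1, 168.1]
force: [0.4, -0.5, -0.5]
grip_width: 0.0006
grasp_force: 0.0
```

```bash
python3 - <<'E'
from h import *
plan((.5381,.2153,.070),168.1); print(env.get_obs()['force'])
im=viewer.read_camera('wrist'); cv2.imwrite('pics/wr2.png',cv2.resize(im[120:260,220:420,::-1],None,fx=4,fy=4))
E
```

```text
t 3.75 shift [-0.001 -0.008  0.085] turn [0.001 0.001 0.   ] [0.5382 0.2169 0.0871]
[ 0.39177117 -0.48951748 -0.4999575 ]
```

View pics/wr2.png

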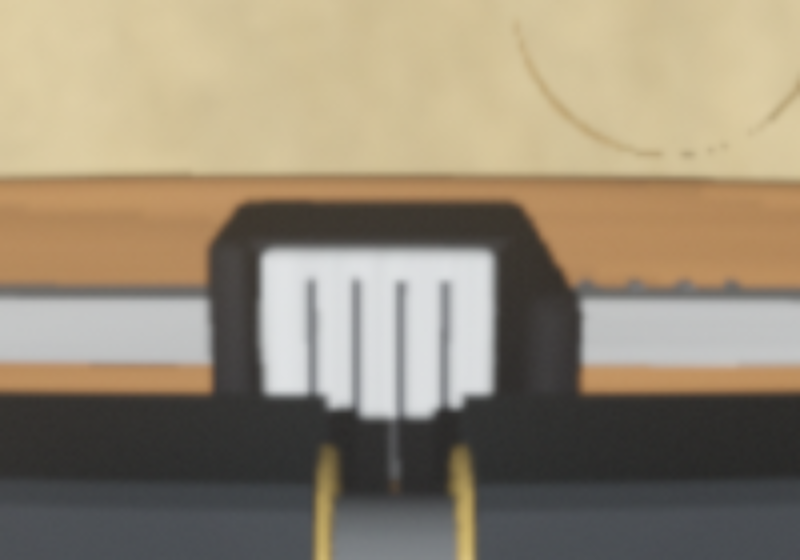

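Request:
apply_moves(
  moves=[
    [0, 0, 0.03, 0, 0, 0, 0],
    [0, 0, 0.06, 0, 0, 0, 0],
    [0, 0, 0.075, 0, 0, 0, 0],
    [0, 0, 0.085, 0, 0, 0, 0],
    [0, 0, 0.09, 0, 0, 0, 0],
    [0, 0, 0.09, 0, 0, 0, 0],
    [0, 0, 0.09, 0, 0, 0, 0],
  ],
)

```text
time_s: 4.5
tool_pos: [0.5379, 0.2161, 0.0681]
tool_rot: [180.0, 0.0, 168.1]
force: [-0.8, -0.3, -0.7]
grip_width: 0.0006
grasp_force: 0.0
```

```bash
python3 - <<'E'
from h import *
o=env.get_obs(); print(o['tool_pos'],o['force'],o['wrist_torque'])
im=viewer.read_camera('wrist'); a=cv2.resize(im[140:240,250:390,::-1],None,fx=4,fy=4)
im=viewer.read_camera('scene'); b=cv2.resize(im[150:250,210:350,::-1],None,fx=4,fy=4,interpolation=2)
cv2.imwrite('pics/c3.png',np.hstack([a[:, :400],b[:,:400]]))
E
```

```text
[0.53787918 0.2160612  0.06812201] [-0.78533047 -0.29764518 -0.67869861] [0.01712745 0.02280756 0.03687433]
```

View pics/c3.png

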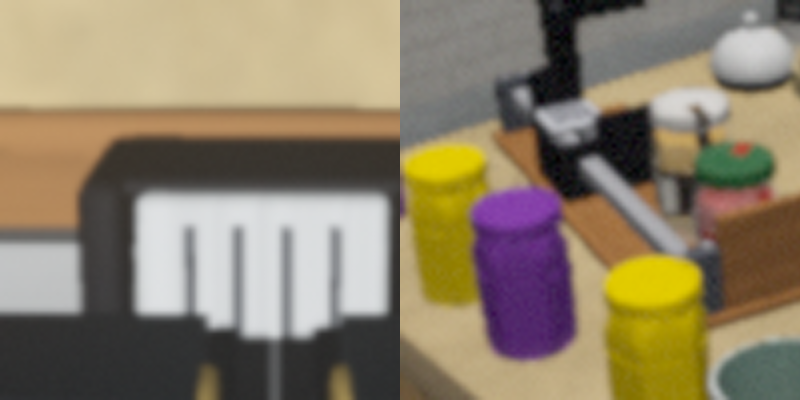

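```bash
python3 - <<'E'
from h import *
c=viewer.get_calibration('scene')
print('scene plate px 251.7,180.8 at z=.069/.078',atz(c,(251.7,180.8),.069),atz(c,(251.7,180.8),.078))
tp=env.get_obs()['tool_pos']; print('tcp in scene',proj(c,tp), 'plate exp',proj(c,(.538,.2153,.078)))
for w in((.18,.036,.059),(-.18,.036,.059)):
    a=np.radians(78.08); print(w,proj(c,(.5645+np.cos(a)*w[0]-np.sin(a)*w[1],.1612+np.sin(a)*w[0]+np.cos(a)*w[1],w[2])))
c=viewer.get_calibration('wrist'); print('tcp in wrist',proj(c,tp,True),c['position'],c['orientation'])
for z in(.069,.078):
    u=np.array([atz(c,(250+x/4,140+y/4),z,True) for x,y in((135,192),(390,192),(277,335))]); print(u)
E
```

```text
scene plate px 251.7,180.8 at z=.069/.078 [0.53244108 0.20821472 0.069     ] [0.5220638  0.19032519 0.078     ]
tcp in scene [251.85768187 179.79617732] plate exp [251.69238997 176.92010952]
(0.18, 0.036, 0.059) [238.55820278 168.73010131]
(-0.18, 0.036, 0.059) [283.86356015 212.9884867 ]
tcp in wrist [316.40805835 215.76892298] [0.47376012 0.23082433 0.27055503] [-1.42989893e+01 -1.65437589e-02  7.80524386e+01]
[[0.51405314 0.19875225 0.069     ]
 [0.52290288 0.24053228 0.069     ]
 [0.54371978 0.21681584 0.069     ]]
[[0.51225395 0.20018435 0.078     ]
 [0.52070852 0.24009879 0.078     ]
 [0.54059588 0.21744136 0.078     ]]
```

Request:
apply_moves(
  moves=[
    [0, 0, 0.01, 0, 0, 0, 0],
    [0, 0, 0.02, 0, 0, 0, 0],
    [0, 0, 0.02, 0, 0, 0, 0],
  ],
)

```text
time_s: 4.9
tool_pos: [0.5375, 0.2158, 0.0636]
tool_rot: [-180.0, -0.0, 168.1]
force: [0.0, 0.1, 0.4]
grip_width: 0.0004
grasp_force: 0.0
```

```bash
python3 - <<'E'
from h import *
a=cv2.imread('pics/wr1.png')[150:250,260:380]
a=cv2.resize(a,None,fx=5,fy=5,interpolation=2); cv2.circle(a,(int(56.4*5),int(65.8*5)),4,(0,255,0),1); cv2.imwrite('pics/c4.png',a)
c=viewer.get_calibration('wrist'); o=env.get_obs(); T=rot(o['tool_rot'])
for x in(-.01,0,.01):
  for z in(-.02,-.01,0): print(x,z,np.round(proj(c,o['tool_pos']+T@[x,0,z],True),1))
E
```

```text
-0.01 -0.02 [316.2 240.4]
-0.01 -0.01 [316.3 234.7]
-0.01 0 [316.4 229.4]
0 -0.02 [316.2 225.7]
0 -0.01 [316.3 220.5]
0 0 [316.4 215.8]
0.01 -0.02 [316.2 210.4]
0.01 -0.01 [316.3 205.9]
0.01 0 [316.4 201.8]
```

View pics/c4.png

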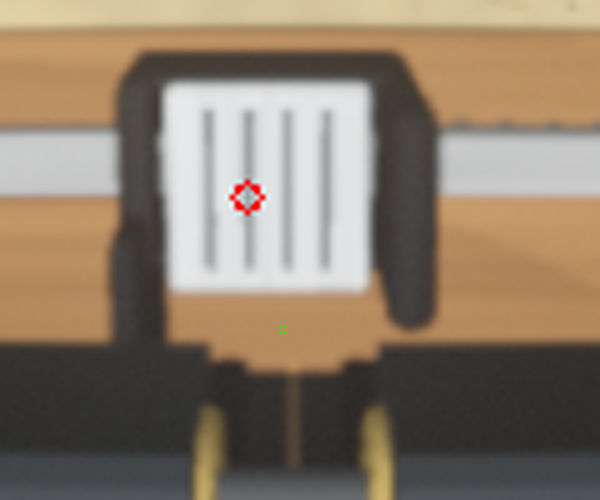

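```bash
python3 - <<'E'
from h import *
o=env.get_obs(); T=rot(o['tool_rot'])
im=viewer.read_camera('scene'); c=viewer.get_calibration('scene')
x0,y0,k=215,130,8
a=cv2.resize(im[y0:y0+75,x0:x0+75,::-1],None,fx=k,fy=k,interpolation=2)
for d,col in(((0,0,0),(0,255,0)),((.0095,0,0),(255,255,0)),((-.0095,0,0),(0,255,255)),((0,0,-.07),(0,0,255)),((0,.095,-.07),(255,0,255)),((0,-.095,-.07),(255,0,255))):
    u=proj(c,o['tool_pos']+T@d); print(d,u); cv2.circle(a,tuple(int(v) for v in (u-[x0,y0]+.5)*k),4,col,2)
cv2.imwrite('pics/c5.png',a)
E
```

```text
(0, 0, 0) [251.92010158 181.21982702]
(0.0095, 0, 0) [249.00110895 181.89910138]
(-0.0095, 0, 0) [254.81869227 180.54530036]
(0, 0, -0.07) [249.60247852 159.90237069]
(0, 0.095, -0.07) [239.17057116 150.94292011]
(0, -0.095, -0.07) [261.53138081 170.14751637]
```

View pics/c5.png

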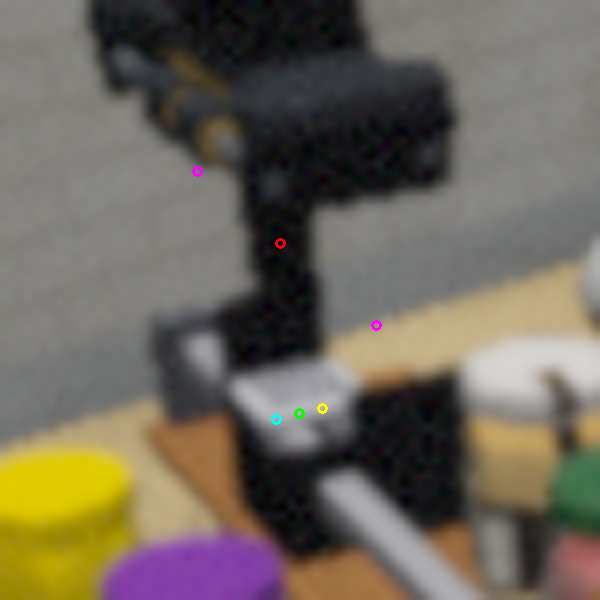

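Request:
apply_moves(
  moves=[
    [0, 0, 0.01, 0, 0, 0, 0],
    [0, 0, 0.02, 0, 0, 0, 0],
    [0, 0, 0.02, 0, 0, 0, 0],
  ],
)

```text
time_s: 5.25
tool_pos: [0.5375, 0.2159, 0.0596]
tool_rot: [-180.0, -0.0, 168.1]
force: [0.1, 0.6, -1.0]
grip_width: 0.0007
grasp_force: 0.0
```

Request:
apply_moves(
  moves=[
    [0, 0, 0.01, 0, 0, 0, 0],
    [0, 0, 0.02, 0, 0, 0, 0],
    [0, 0, 0.02, 0, 0, 0, 0],
  ],
)

```text
time_s: 5.55
tool_pos: [0.5375, 0.2159, 0.0556]
tool_rot: [-180.0, -0.0, 168.1]
force: [-0.6, -0.5, 0.8]
grip_width: 0.0005
grasp_force: 0.0
```

Request:
apply_moves(
  moves=[
    [0, 0, 0.01, 0, 0, 0, 0],
    [0, 0, 0.02, 0, 0, 0, 0],
    [0, 0, 0.02, 0, 0, 0, 0],
  ],
)

```text
time_s: 5.85
tool_pos: [0.5375, 0.2159, 0.0516]
tool_rot: [-180.0, -0.0, 168.1]
force: [0.3, 0.4, -0.4]
grip_width: 0.0002
grasp_force: 0.0
```

```bash
python3 - <<'E'
from h import *
from scipy.optimize import brentq
im=viewer.read_camera('wrist'); c=viewer.get_calibration('wrist'); o=env.get_obs()
print(o['tool_pos'],o['force'],o['effort'],c['position'])
g=im[:,:,:].min(2)
w=(g[170:225,260:380]>120).astype(np.uint8)
n,l,s,ce=cv2.connectedComponentsWithStats(w); i=1+s[1:,4].argmax(); print(s[i]+[260,170,0,0,0])
x,y,W,H,_=s[i]; x+=260;y+=170
for z in(.06,.069,.078,.09):
    a,b=[atz(c,(u,y+8),z,True) for u in(x-.5,x+W-.5)]; e=atz(c,(x+W/2,y-.5),z,True); print(z,np.linalg.norm(a-b),e, e+.022*np.array([.978,-.206,0]))
cv2.imwrite('pics/wr6.png',cv2.resize(im[140:260,240:400,::-1],None,fx=4,fy=4,interpolation=2))
E
```

```text
[0.53762446 0.21595843 0.05177654] [ 0.04997218 -0.09290297 -0.10167785] [-6.93885227e-05 -4.22656417e+01  2.03935951e+00 -2.80117983e+01
  9.38421454e-05  7.87080755e-02  1.10261273e-03] [0.4735893  0.23076658 0.25418898]
[ 281  194   70   31 1801]
0.06 0.04572943864967097 [0.52017371 0.21941758 0.06      ] [0.54168971 0.21488558 0.06      ]
0.069 0.043610034382144815 [0.51801468 0.21994357 0.069     ] [0.53953068 0.21541157 0.069     ]
0.078 0.04149063011461871 [0.51585565 0.22046955 0.078     ] [0.53737165 0.21593755 0.078     ]
0.09 0.038664757757917265 [0.51297694 0.22117087 0.09      ] [0.53449294 0.21663887 0.09      ]
```

View pics/wr6.png

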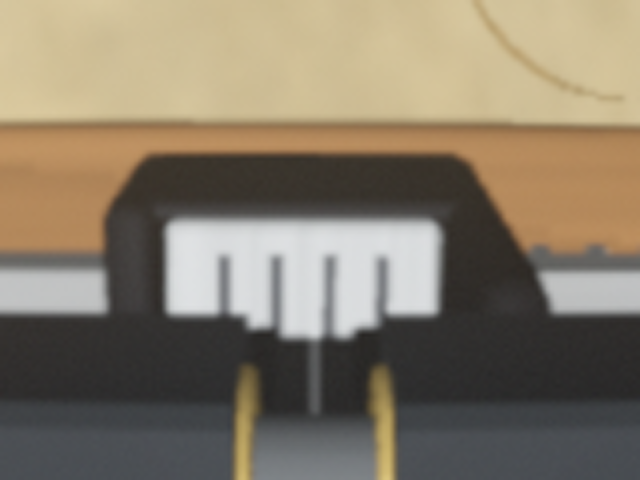

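Request:
apply_moves(
  moves=[
    [0, 0, 0.015, 0, 0, 0, 0],
    [0, 0, 0.03, 0, 0, 0, 0],
    [0, 0, 0.03, 0, 0, 0, 0],
  ],
)

```text
time_s: 6.2
tool_pos: [0.5373, 0.2159, 0.0454]
tool_rot: [-180.0, -0.0, 168.1]
force: [0.1, 0.7, -0.2]
grip_width: 0.0006
grasp_force: 0.0
```

```bash
python3 - <<'E'
from h import *
o=env.get_obs(); print(o['tool_pos'],o['force'],o['wrist_torque'])
E
```

```text
[0.53730318 0.21586426 0.04537251] [ 0.06087069  0.67452509 -0.20342016] [-0.03480869  0.00468768 -0.02451457]
```

Request:
apply_moves(
  moves=[
    [0, 0, 0.015, 0, 0, 0, 0],
    [0, 0, 0.025, 0, 0, 0, 0],
    [0, 0, 0.025, 0, 0, 0, 0],
  ],
)

```text
time_s: 6.5
tool_pos: [0.5375, 0.2159, 0.0405]
tool_rot: [-180.0, -0.0, 168.1]
force: [0.0, 0.4, -0.1]
grip_width: 0.0006
grasp_force: 0.0
```

```bash
python3 - <<'E'
from h import *
im=viewer.read_camera('wrist'); c=viewer.get_calibration('wrist'); o=env.get_obs()
print(o['tool_pos'],o['force'])
g=im.min(2); w=(g[170:226,260:380]>120).astype(np.uint8)
n,l,s,ce=cv2.connectedComponentsWithStats(w); i=1+s[1:,4].argmax(); print(s[i]+[260,170,0,0,0])
x,y,W,H,_=s[i]; x+=260;y+=170
for z in(.069,.078):
    a,b=[atz(c,(u,y+8),z,True) for u in(x-.5,x+W-.5)]; e=atz(c,(x+W/2,y-.5),z,True); print(z,np.linalg.norm(a-b), e+.022*np.array([.978,-.206,0]))
print(g[215:262:2,314:324])
E
```

```text
[0.53763946 0.21595667 0.04076664] [ 0.02243859 -0.02448214 -2.05886727]
[ 279  199   73   26 1576]
0.069 0.04298491070884929 [0.53976159 0.21514272 0.069     ]
0.078 0.04076387476409051 [0.53745438 0.21571582 0.078     ]
[[214 214 215 217 217 213 195 154 122 137]
 [214 213 215 216 216 212 195 154 122 137]
 [214 214 214 216 217 213 194 153 123 139]
 [213 212 214 215 216 212 194 153 126 149]
 [182 181 185 197 204 198 168 126 106 131]
 [ 70  70  77  95 108 102  76  56  51  57]
 [ 44  44  53  74  89  84  58  43  43  42]
 [ 42  42  51  73  89  82  57  43  43  42]
 [ 43  43  52  73  88  82  58  46  41  43]
 [ 42  41  51  74  87  83  56  42  41  42]
 [ 40  44  52  73  86  82  56  42  40  40]
 [ 43  42  51  73  86  82  57  44  42  41]
 [ 40  42  50  72  86  81  57  42  41  40]
 [ 40  40  50  72  87  83  57  42  40  41]
 [ 49  51  53  64  73  70  58  51  50  48]
 [ 67  68  68  68  68  69  67  67  68  67]
 [ 83  84  84  84  83  83  84  84  83  85]
 [ 96  96  96  96  96  95  96  95  95  96]
 [104 103 104 104 104 103 104 104 103 104]
 [112 110 112 111 111 111 111 112 111 111]
 [118 118 118 117 118 117 118 118 117 118]
 [122 122 121 122 122 122 121 122 122 122]
 [126 126 126 125 126 125 125 126 125 125]
 [129 128 129 129 128 129 128 128 129 128]]
```

Request:
apply_moves(
  moves=[
    [0, 0, 0.015, 0, 0, 0, 0],
    [0, 0, 0.025, 0, 0, 0, 0],
    [0, 0, 0.025, 0, 0, 0, 0],
  ],
)

```text
time_s: 6.85
tool_pos: [0.5374, 0.2159, 0.0355]
tool_rot: [-180.0, -0.0, 168.1]
force: [0.1, 0.0, 0.0]
grip_width: 0.0002
grasp_force: 0.0
```

Request:
apply_moves(
  moves=[
    [0, 0, 0.01, 0, 0, 0, 0],
    [0, 0, 0.02, 0, 0, 0, 0],
    [0, 0, 0.02, 0, 0, 0, 0],
  ],
)

```text
time_s: 7.15
tool_pos: [0.538, 0.2161, 0.0324]
tool_rot: [180.0, 0.0, 168.1]
force: [-1.1, 0.1, 4.9]
grip_width: 0.0003
grasp_force: 2.3
```

Request:
apply_moves(
  moves=[
    [0, 0, 0.01, 0, 0, 0, 0],
    [0, 0, 0.02, 0, 0, 0, 0],
    [0, 0, 0.02, 0, 0, 0, 0],
  ],
)

```text
time_s: 7.45
tool_pos: [0.5383, 0.2168, 0.0298]
tool_rot: [179.9, 0.0, 168.1]
force: [-3.2, -0.8, 10.8]
grip_width: 0.0006
grasp_force: 5.2
```

Request:
apply_moves(
  moves=[
    [0, 0, 0.01, 0, 0, 0, 0],
    [0, 0, 0.015, 0, 0, 0, 0],
    [0, 0, 0.015, 0, 0, 0, 0],
  ],
)

```text
time_s: 7.75
tool_pos: [0.539, 0.2188, 0.0295]
tool_rot: [179.7, 0.1, 168.1]
force: [-7.4, 0.2, 24.1]
grip_width: 0.0004
grasp_force: 11.6
```

Request:
apply_moves(
  moves=[
    [0, 0, -0.01, 0, 0, 0, 0],
    [0, 0, -0.015, 0, 0, 0, 0],
  ],
)

```text
time_s: 7.95
tool_pos: [0.5385, 0.2182, 0.0299]
tool_rot: [179.8, 0.1, 168.1]
force: [-1.0, 1.4, 5.7]
grip_width: 0.0004
grasp_force: 2.7
```

```bash
python3 - <<'E'
from h import *
im=viewer.read_camera('wrist'); c=viewer.get_calibration('wrist'); o=env.get_obs()
print(o['tool_pos'],o['force'],o['wrist_torque'])
g=im.min(2); w=(g[170:226,260:380]>120).astype(np.uint8)
n,l,s,ce=cv2.connectedComponentsWithStats(w); i=1+s[1:,4].argmax(); print(s[i]+[260,170,0,0,0])
x,y,W,H,_=s[i]; x+=260;y+=170
for z in(.069,.078):
    a,b=[atz(c,(u,y+8),z,True) for u in(x-.5,x+W-.5)]; e=atz(c,(x+W/2,y-.5),z,True); print(z,np.linalg.norm(a-b), e+.022*np.array([.978,-.206,0]))
s=viewer.read_camera('scene')
A=cv2.resize(im[150:275,245:395,::-1],(600,500),interpolation=2)[:, :440]; B=cv2.resize(s[145:210,220:265,::-1],(346,500),interpolation=2)
cv2.imwrite('pics/c9.png',np.hstack([A,B]))
E
```

```text
[0.53853598 0.21805904 0.02977944] [-1.58074835  2.98058473  8.5954638 ] [0.42879661 0.37652339 0.03657512]
[ 277  201   76   24 1482]
0.069 0.04201563266209155 [0.53881151 0.21734668 0.069     ]
0.078 0.03969692346212608 [0.5364213  0.21791633 0.078     ]
```

View pics/c9.png

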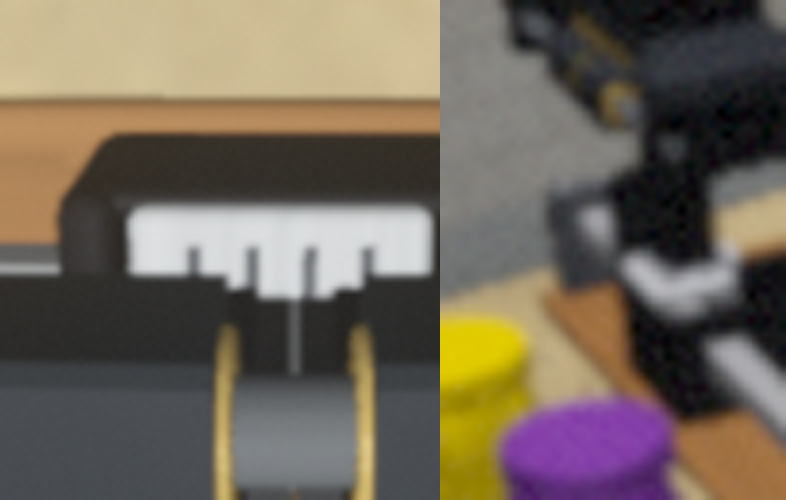

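Request:
apply_moves(
  moves=[
    [0, 0, 0.005, 0, 0, 0, 0],
    [0, 0.02, 0.005, 0, 0, 0, 0],
    [0, 0.04, 0.005, 0, 0, 0, 0],
    [0, 0.06, 0.005, 0, 0, 0, 0],
    [0, 0.08, 0.005, 0, 0, 0, 0],
    [0, 0.1, 0.005, 0, 0, 0, 0],
  ],
)

```text
time_s: 8.65
tool_pos: [0.5427, 0.2369, 0.0297]
tool_rot: [179.9, 0.1, 168.1]
force: [-3.6, -1.1, 15.0]
grip_width: 0.0005
grasp_force: 7.1
```

Request:
apply_moves(
  moves=[
    [0, 0.03, 0, 0, 0, 0, 0],
    [0, 0.06, 0, 0, 0, 0, 0],
    [0, 0.09, 0, 0, 0, 0, 0],
    [0, 0.12, 0, 0, 0, 0, 0],
    [0, 0.15, 0, 0, 0, 0, 0],
    [0, 0.18, 0, 0, 0, 0, 0],
    [0, 0.2, 0, 0, 0, 0, 0],
  ],
)

```text
time_s: 9.35
tool_pos: [0.5512, 0.2764, 0.0297]
tool_rot: [179.8, 0.1, 168.1]
force: [-4.0, -1.2, 13.9]
grip_width: 0.0003
grasp_force: 6.7
```

```bash
cat > chk.py <<'E'
from h import *
im=viewer.read_camera('wrist'); c=viewer.get_calibration('wrist'); o=env.get_obs()
print(o['time_s'],o['tool_pos'],o['force'])
g=im.min(2); w=(g[170:226,240:400]>120).astype(np.uint8)
n,l,s,ce=cv2.connectedComponentsWithStats(w)
i=l[50,320-240] if l[50,80] else 1+s[1:,4].argmax(); i=1+s[1:,4].argmax(); print(s[1:][s[1:,4]>100]+[240,170,0,0,0])
x,y,W,H,_=s[i]; x+=240;y+=170
p=atz(c,(x+W/2,y-.5),.069,True)+.022*np.array([.978,-.206,0]); d=p[:2]-[.5645,.1612]; print(p,'rack x',.2066*d[0]+.978*d[1],'y',-.978*d[0]+.2066*d[1])
E
python3 chk.py
```

```text
9.4 [0.55131504 0.2772011  0.02973064] [-2.79780327  0.4179925  12.00629201]
[[ 240  170  160    5  680]
 [ 277  201   76   24 1489]]
[0.5515504  0.27647754 0.069     ] rack x 0.11006605119628632 y 0.03648104854028846
```

Request:
apply_moves(
  moves=[
    [0, 0.03, 0, 0, 0, 0, 0],
    [0, 0.06, 0, 0, 0, 0, 0],
    [0, 0.08, 0, 0, 0, 0, 0],
    [0, 0.1, 0, 0, 0, 0, 0],
    [0, 0.12, 0, 0, 0, 0, 0],
    [0, 0.14, 0, 0, 0, 0, 0],
    [0, 0.14, 0, 0, 0, 0, 0],
  ],
)

```text
time_s: 10.1
tool_pos: [0.5571, 0.3043, 0.0298]
tool_rot: [179.8, 0.1, 168.1]
force: [-2.9, -0.1, 11.4]
grip_width: 0.0005
grasp_force: 5.9
```

```bash
python3 chk.py
```

```text
10.15 [0.5571577  0.3043219  0.02974413] [-2.24807787  0.79927929 11.39691499]
[[ 240  170  160   47 1036]
 [ 277  201   76   24 1495]]
[0.55739151 0.30358671 0.069     ] rack x 0.13778558453634537 y 0.03636919671545656
```

Request:
apply_moves(
  moves=[
    [0, 0.02, 0, 0, 0, 0, 0],
    [0, 0.04, 0, 0, 0, 0, 0],
    [0, 0.06, 0, 0, 0, 0, 0],
    [0, 0.06, 0, 0, 0, 0, 0],
  ],
)

```text
time_s: 10.55
tool_pos: [0.5582, 0.3087, 0.0296]
tool_rot: [-179.6, -0.1, 167.9]
force: [-8.4, -11.0, 20.9]
grip_width: 0.0001
grasp_force: 10.3
```

```bash
python3 chk.py
```

```text
10.6 [0.55819459 0.30873474 0.02961925] [ -9.05269061 -11.13652555  20.02078767]
[[ 240  170  160   48 1309]
 [ 275  201   77   24 1491]]
[0.55845648 0.30761601 0.069     ] rack x 0.1419462680096078 y 0.0361601108551848
```

Request:
apply_moves(
  moves=[
    [0, 0, -0.02, 0, 0, 0, 0],
    [0, 0, -0.04, 0, 0, 0, 0],
    [0, 0, -0.07, 0, 0, 0, 0],
    [0, 0, -0.1, 0, 0, 0, 0],
    [0, -0.03, -0.11, 0, 0, 0, 0],
    [0, -0.06, -0.13, 0, 0, 0, 0],
    [0, -0.06, -0.25, 0, 0, 0, 0],
    [0, -0.06, -0.45, 0, 0, 0, 0],
    [0, -0.06, -0.65, 0, 0, 0, 0],
    [0.2, -0.06, -0.8, 0, 0, 0, 0],
    [0.4, -0.06, -0.8, 0, 0, 0, 0],
    [0.6, -0.06, -0.8, 0, 0, 0, 0],
    [0.8, -0.06, -0.8, 0, 0, 0, 0],
    [0.8, -0.06, -0.8, 0, 0, 0, 0],
  ],
)

```text
time_s: 12.0
tool_pos: [0.3937, 0.3374, 0.1871]
tool_rot: [180.0, -0.2, 168.5]
force: [-0.2, -0.4, 0.5]
grip_width: 0.0007
grasp_force: 0.0
```

```bash
python3 - <<'E'
from h import *
o=env.get_obs(); print(o['time_s'],o['tool_pos'],o['force'])
for n,f in(('top',0),('wrist',1)):
    im=viewer.read_camera(n); c=viewer.get_calibration(n)
    for t,z in(('thumb_plate',.078),('honey_jar',.099),('jam_jar',.086),('bell',.06),('mug',.09)):
        for b in masks_of(n,t)[:4]:
            w=atz(c,b['location'],z,f); d=w[:2]-[.5645,.1612]; print(n,t,round(b['conf'],2),np.round(b['location']),np.round(w,3),np.round([.2066*d[0]+.978*d[1],-.978*d[0]+.2066*d[1]],3))
    cv2.imwrite(f'pics/end_{n}.png',im[:,:,::-1])
a=cv2.imread('pics/top0.png').astype(int);b=cv2.imread('pics/end_top.png').astype(int)
m=(abs(a-b).max(2)>50).astype(np.uint8); n,l,s,ce=cv2.connectedComponentsWithStats(m); print(s[1:][s[1:,4]>8])
print(b[192:206:2,172:200:2].mean(2).astype(int))
E
```

```text
12.0 [0.39365281 0.33741523 0.1871247 ] [-0.16396291 -0.41237205  0.51075489]
top honey_jar 0.79 [276. 198.] [0.564 0.092 0.099] [-0.068 -0.014]
top honey_jar 0.77 [285. 264.] [0.401 0.064 0.099] [-0.129  0.14 ]
top honey_jar 0.76 [339. 262.] [ 0.406 -0.068  0.099] [-0.257  0.108]
top honey_jar 0.59 [194. 262.] [0.403 0.288 0.099] [0.09  0.184]
top jam_jar 0.98 [305. 206.] [0.544 0.019 0.086] [-0.143 -0.01 ]
top bell 0.69 [202. 119.] [0.775 0.296 0.06 ] [ 0.176 -0.178]
top mug 0.84 [387. 261.] [ 0.412 -0.188  0.09 ] [-0.373  0.077]
wrist honey_jar 0.7 [124. 217.] [0.387 0.113 0.099] [-0.084  0.164]
wrist honey_jar 0.65 [176. 212.] [0.395 0.183 0.099] [-0.014  0.17 ]
wrist honey_jar 0.61 [292. 189.] [0.397 0.31  0.099] [0.111 0.194]
wrist jam_jar 0.71 [155. 277.] [0.471 0.114 0.086] [-0.066  0.081]
wrist mug 0.97 [ 20. 234.] [ 0.374 -0.142  0.09 ] [-0.335  0.124]
[[ 177  167   42   46  619]
 [ 212  175   41   46  627]
 [ 177  198    4    5   16]
 [  67  226  130  174 3674]
 [ 134  257    3   11   13]
 [  27  258   21   38  115]
 [ 128  272    4    4   12]
 [   6  317   10    5   24]
 [   0  320   34   45  772]
 [  19  330   38   47  333]
 [  26  361    8    9   32]
 [  17  364    5    4    9]]
[[122 123 124  71  38  18  10  97 165 158 155 146 132 113]
 [122 123 124  39  35  16   6 174 136 159  61 163 152 131]
 [122 123 130  21  27  17   0 164  82 166 126 116 158  71]
 [121 124 104  37  19  11  18 168 100 156 159  80 168 141]
 [117 122  52  36  12  11 143 155 158  84 164 111 138 158]
 [118 123  28  32  18   6 172 116 162  86 155 155  70 164]
 [116 120  68  10  12   0 167  72 168 143 115 162 102 168]]
```

```bash
python3 - <<'E'
from h import *
c=viewer.get_calibration('top')
for f,x0 in(('top0',212),('end_top',178)):
    im=cv2.imread(f'pics/{f}.png')[190:222,x0:x0+27]; m=(im.min(2)>130).astype(np.uint8); m=cv2.morphologyEx(m,cv2.MORPH_CLOSE,np.ones((3,3)))
    n,l,s,ce=cv2.connectedComponentsWithStats(m); i=1+s[1:,4].argmax(); u=ce[i]+[x0,190]; w=atz(c,u,.078); d=w[:2]-[.5645,.1612]
    print(f,s[i],u,np.round([.2066*d[0]+.978*d[1],-.978*d[0]+.2066*d[1]],4))
E
```

```text
top0 [  7   9  20  19 261] [228.53256705 208.08045977] [0.0457 0.0365]
end_top [  5   0  22  20 283] [192.59363958 199.44169611] [0.1405 0.0352]
```

```bash
python3 -c "
from cell import env
print(env.sign_off())"
```

```text
the job is handed in; nothing more can be done
None
```

I held the thumb plate down and pushed the stop about 96 mm along the bar until it hit firmly (about 11 N) against the far end block, then let go and backed the arm clear. In the overhead pictures before and after, only the stop and the arm had moved. I handed the job in at about 12 s, but got no verdict back.

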